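# Take the hand lamp off charge and light the carburettor

### The arm

A 7-joint arm with a two-finger parallel gripper is mounted at the origin on a cart in front of the work surface, level with it; the furniture and walls round the work are solid. World frame = base frame: x ahead of the robot, y to its left, z up, the work surface at z = 0. Lengths are in m, angles in rad, forces in N, time in s.
With the tool pointing down it reaches from about 0.4 to 0.85 m from the base axis. Payload 10.4 kg.
Tool frame: the origin (TCP) lies midway between the tips of the shut fingers; the grasp point (between the pads) lies 19 mm behind it (r.grasp_offset is the distance from the TCP to the grasp point, in m); x points along the fingers, y is the direction in which the jaws open and shut, and the axes are right-handed (so a half turn about x gives the same grasp; the last joint's range is limited). The gripper opens to 87 mm and grips with 3 to 60 N. Pads are 19 mm wide; open, the fingers measure 117 mm over their backs; the gripper's body (75 mm by 190 mm) begins 51 mm behind the grasp point.
Start: joints at [-1.169, 0.332, -0.065, 1.46, 0.022, 1.35, -0.088], TCP at [0.258, 0.569, 0.223] pointing down, gripper open.
Joint ranges: [-2.6, 2.6], [-0.5, 2.12], [-1.47, 1.34], [0.16, 2.42], [-1.27, 4.41], [0.06, 2.06], [-2.6, 2.6]. Speed limits (rad/s): [2.22, 2.22, 2.79, 2.79, 3.14, 3.14, 3.14].

### API

Orientations are given as a unit quaternion [x, y, z, w].
In Python, from bench import r, vision, close_job gives the robot as it stands. The module is installed in compiled form; this text tells all that it offers.
- The arm moves only by the shell command python3 -m pendant 'ROWS' [OPENING] [FORCE]. ROWS is text: rows parted by semicolons, each of 6 numbers parted by spaces: the shift along the tool's x, y, z in units of 0.25 m (1.0 is 0.25 m), then the turn, a rotation vector about the tool's x, y, z in units of 1.5 rad (1.0 is 1.5 rad). A call has 1 to 8 rows; each row is the pose to reach, as a shift and turn from the pose commanded when the call began, along the tool's axes at that moment; what a row does not reach only later rows make up. A row lasts 1/10 s, in which the tool goes at most 50 mm and 8.59 degrees, less where a joint would pass 70% of its speed; a pose out of reach is approached as far as the arm can. A call with a number of a shift or a turn outside -1 to 1 is refused whole. A call with a gripper value outside its range is refused whole. OPENING is the gripper command: -1 is shut, 1 is fully open, values between are in proportion, set as the call begins (- or left out, the last holds). The fingers move at their own pace and stop on an object; FORCE is the grip in N (left out, the last holds). Time passes only in rows, so rows that repeat a pose let the fingers close. It gives the time, the measured TCP pose, the force and the opening at its end, in the units of the state.
- r.read_state(): the state, without advancing time (a new reading comes with each control period).
- vision.camera(name): name is "side" or "top" or "wrist"; returns (picture, depth): 400x640x3 uint8, blue, green, red; 400x640 float32, m along the optical axis (not along the pixel's ray), 0 where there is no reading.
- vision.get_calibration(name): a dict with "camera_matrix" (3x3 intrinsics, pixels), "rvec" (rotation vector, rad) and "tvec" (3), from world to camera coordinates, as OpenCV has them. Camera axes: x right, y down, z forward; pixel columns grow to the right and rows downward; lengths in m; the calibration is good to about 2 mm. A picture is of the moment at which its call begins: read the wrist's pose just before it. get_calibration takes no time and is no camera call; for the wrist camera it gives the pose at the moment of the call.
- close_job(): hands the job in, once; it reports no verdict.
The state is a dict: "time": time; "joint_positions": joint angles; "joint_vel": joint speeds; "joint_torque": joint torques, N m; "ee_pos": TCP position; "eef_rot": TCP orientation; "ft_force": force on the tool from outside, world axes, zero at the start; "torque": the same for the moment, N m; "width": finger opening in m.
Only numpy, scipy, OpenCV 4.12 (cv2) and the standard library are available. Lean on these libraries where they do the work, as an engineer would, in place of code of your own. Each camera call takes 0.05 s, during which the arm holds its last target. There are 200 camera calls.

### The job

The hand lamp on the charging stand is wanted at the carburettor. With the lamp still in its cradle, turn the stand's rotary switch from charge to off, the middle click with its handle pointing straight up the slope; then lift the lamp out by its carrying handle. Set it down gently, upright on the bench, its lens squarely facing the middle of the carburettor's flank on the stand's side (beside the air discs, not the discs themselves) and less than 8 cm from it; leave the switch off and do not shift the carburettor.

Things in the scene. Friction and masses are not known exactly. Their poses are not given: they have to be found in the camera images.
- charging_stand: Grey steel charging console fixed to the bench, 191 (x) x 190 (y) x 76 mm. Origin under it at bench level, x away from its front. The front panel slopes up at 33 deg, from x -115, z 19 to x -28, z 75 mm, with the rotary switch in its middle. On the flat top (z 76) the cradle, middle at x 26, y 10 mm: 10 mm high rails round the lamp's foot, 2.5 mm play. The lamp stands there with its lens to -y.
- selector (a joint): Rotary switch on the sloping panel, rad about the panel's normal, positive counter-clockwise seen facing it. Three clicks: +1.047 charge (60 deg left, one engraved bar), 0 off (engraved ring, handle straight up the slope), -1.047 boost (right, two bars); stops at +-1.2. Springs to the nearest click, changing over at about +-0.52; takes up to 0.15 Nm.
- selector_grip (a point): Grip point on the switch axis, 31 mm off the panel. The handle is a black bar 50 mm long, 15 mm thick, standing 10 to 40 mm off the panel above a 44 mm wide round skirt. Site axes turn with it: z out of the panel along the switch axis, x along the bar to its pointer end (white line), y across the bar. The lamp behind leaves room for a gripper only along the switch axis.
- lamp: Loose rechargeable hand lamp, 0.4 to 0.8 kg: grey box 100 (x) x 72 (y) x 90 mm, round black head 88 mm across at its front end (lens face at x 81 mm, axis 57 mm up), carrying handle on top, 156 mm high in all. Origin at the middle of the box's underside; x is the beam direction (out of the lens), z up.
- lamp_grip (a point): Middle of the lamp's carrying handle, 145 mm over its underside: a bar along the lamp's x, 98 mm long, 24 to 26 mm wide (y), 22 mm high, 44 mm clear over the box. Same axes as the lamp.
- carburettor: Twin carburettor standing loose on the bench, 2.3 kg, grey casting with two round blue air discs on its front (-x) and a thin black bail over it. Overall 227 (x) x 196 (y) x 194 mm. Origin on the bench under the middle of that overall box; y to its left as one faces the discs from the robot's side.
- carburettor_mid (a point): Middle of the carburettor's solid casting at bench level, 34 mm from the body's origin along its -x; same axes as the carburettor. The casting reaches 80 mm from here along x, 80 mm along +y (its flank on the stand's side), 84 mm along -y and 131 mm up.
- lamp_lens (a point): Middle of the lamp's lens face, 81 mm ahead of the lamp's origin along its x and 57 mm up. Same axes as the lamp.

How it is judged:
By the outcome, as a careful person would: the job done as asked, in the order asked, and still so for the second after the job is handed in, with the robot touching nothing.
It also fails if it takes over 58 s, if anything falls off the work surface, if the arm or the gripper's body presses on something with over 40 N, if the wrist force passes 120 N, or if a joint passes its speed limit or range.

## Working session

There is one attempt and no reset: what is moved stays moved. The work goes in short steps, Python scripts to look and compute and a shell command to move; the robot and the scene stay as the last step left them, time stands still between calls to the robot, and variables do not carry over. Pictures are saved under pics/ and viewed, about 8 in all and at most 12, crops included, and the job is handed in when it is done.

```bash
mkdir -p pics; cat > h.py <<'E'
import numpy as np, cv2
from bench import r, vision
from scipy.spatial.transform import Rotation as R
def cam(n):
    c=vision.get_calibration(n); K=np.array(c["camera_matrix"]); Rm=cv2.Rodrigues(np.array(c["rvec"],float))[0]; t=np.array(c["tvec"],float).ravel()
    return K,Rm,t
def cloud(n):
    K,Rm,t=cam(n); p,d=vision.camera(n)
    v,u=np.mgrid[:400,:640]
    P=np.stack([(u-K[0,2])/K[0,0]*d,(v-K[1,2])/K[1,1]*d,d],-1)
    return p,d,(P-t)@Rm   # world points
E
python3 - <<'E'
from h import *
s=r.read_state(); print({k:np.round(v,3).tolist() for k,v in s.items()})
for n in("top","side","wrist"):
    p,d,W=cloud(n); np.savez("%s0.npz"%n,p=p,d=d,W=W); K,Rm,t=cam(n)
    print(n,(-Rm.T@t).round(3),Rm[2].round(2)); cv2.imwrite("pics/%s0.png"%n,p)
a=cv2.imread("pics/top0.png");b=cv2.imread("pics/side0.png")
cv2.imwrite("pics/two.png",cv2.resize(np.vstack([a,b]),(480*1,600)) if 0 else np.hstack([a,b])[:, :][::1,::1][:, :1280] if 0 else cv2.resize(np.vstack([a,b]),None,fx=.75,fy=.75))
E
```

```text
{'time': 0.0, 'joint_positions': [-1.169, 0.333, -0.065, 1.461, 0.022, 1.35, -0.088], 'joint_vel': [0.0, 0.001, 0.001, -0.001, -0.001, -0.001, 0.001], 'joint_torque': [0.001, -62.327, 0.025, -38.99, -0.061, 0.04, 0.0], 'ee_pos': [0.257, 0.569, 0.222], 'eef_rot': [0.149, 0.691, -0.15, 0.691], 'ft_force': [-0.935, -1.416, 0.432], 'torque': [-0.008, -0.017, -0.012], 'width': 0.087}
top [ 0.363 -0.042  1.468] [ 0.16 -0.01 -0.99]
side [0.545 0.75  0.881] [ 0.02 -0.73 -0.69]
wrist [0.181 0.604 0.385] [ 0.28 -0.13 -0.95]
```

View pics/two.png

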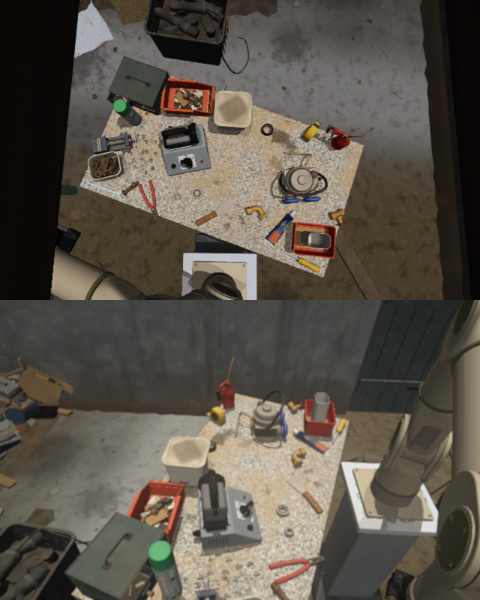

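The top view shows the stand at about pixel (247,198) with the lamp on it, lens to the right. The carburettor is at about (402,245), with its blue discs towards the robot. I'll enlarge the crops next.

```bash
python3 - <<'E'
from h import *
T=np.load("top0.npz");S=np.load("side0.npz")
a=cv2.resize(T["p"][150:290,200:460],(780,420),interpolation=cv2.INTER_CUBIC)[:, :]
a1=cv2.resize(T["p"][155:240,205:290],(400,400),interpolation=cv2.INTER_CUBIC)
a2=cv2.resize(T["p"][205:290,360:445],(400,400),interpolation=cv2.INTER_CUBIC)
cv2.imwrite("pics/c1.png",np.hstack([a1,a2]))
for n,Z in(("top",T),("side",S)):
    W=Z["W"];ok=Z["d"]>0
    bench=ok&(abs(W[...,2])<.02)
    print(n,"bench z",np.median(W[...,2][bench]))
    # top-of-stand: z histogram near stand
W=T["W"]
def px(u,v): return W[v,u].round(3)
print("stand centre",px(247,198),"carb",px(402,245),"disc",px(385,266))
for lo,hi,name in((.069,.083,"stand top"),(.135,.175,"handle")):
  for n,Z in(("top",T),("side",S)):
    W=Z["W"];m=(Z["d"]>0)&(W[...,2]>lo)&(W[...,2]<hi)&(np.linalg.norm(W[...,:2]-T["W"][198,247,:2],axis=-1)<.16)
    P=W[m]; 
    if len(P)>5:
        rect=cv2.minAreaRect(P[:,:2].astype(np.float32)); print(n,name,len(P),np.median(P[:,2]).round(4),np.round(rect[0],4),np.round(rect[1],4),round(rect[2],2))
E
```

```text
top bench z 0.0004036040718466688
side bench z 0.0015789536285259552
stand centre [0.593 0.159 0.075] carb [ 0.447 -0.329  0.128] disc [ 0.383 -0.286  0.072]
top stand top 850 0.0753 [0.5976 0.1651] [0.1807 0.1903] 12.0
side stand top 1299 0.0765 [0.5961 0.1638] [0.1813 0.1892] 11.61
top handle 778 0.1652 [0.6411 0.1645] [0.0872 0.1353] 9.22
side handle 1254 0.1655 [0.6372 0.169 ] [0.086  0.1325] 12.21
```

View pics/c1.png

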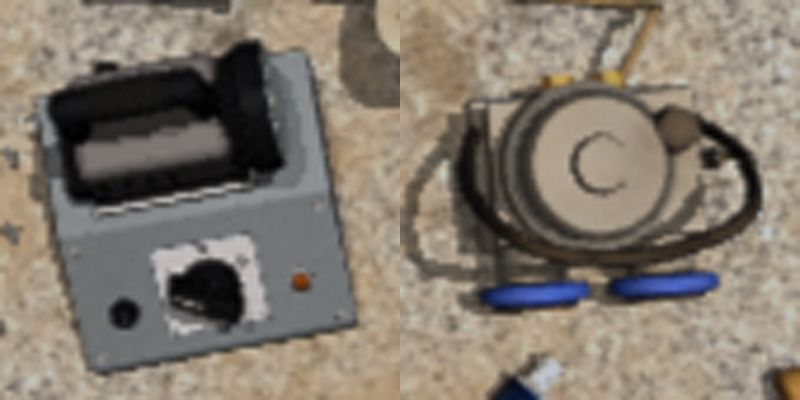

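Left crop: the stand is yawed about +10°, with the switch at (205,290) and its pointer to the left (charge). The lamp's lens faces right. Right crop: the carburettor is yawed a few degrees, with its two blue discs at the front and its flank towards the stand at x≈470. Next I'll fit both from depth.

```bash
python3 - <<'E'
from h import *
def plane(P):
    c=P.mean(0); n=np.linalg.svd(P-c,full_matrices=False)[2][2]; return c,n*np.sign(n[2])
for nm in("top","side"):
    Z=np.load(nm+"0.npz");W=Z["W"];ok=Z["d"]>0;z=W[...,2];p=Z["p"].astype(int)
    # slope panel: seed below
    near=ok&(np.linalg.norm(W[...,:2]-[.60,.165],axis=-1)<.17)
    yaw=np.deg2rad(11)
    for it in range(6):
        if it==0: m=near&(z>.025)&(z<.07); 
        P=W[m]; c,n=plane(P)
        m=near&(z>.024)&(z<.070)&(abs((W-c)@n)<(.012 if it<2 else .004)); 
        if it==0: # restrict by expected normal
            n=np.array([-.541*np.cos(yaw),-.541*np.sin(yaw),.841]); q=np.array([.55,.16,.05])
            e=(W-q)@n; mm=near&(z>.025)&(z<.07); hs,ed=np.histogram(e[mm],60); k=ed[hs.argmax()]; c=q+n*k; m=near&(z>.024)&(z<.070)&(abs(e-k)<.006)
    P=W[m];c,n=plane(P); yaw=np.arctan2(-n[1],-n[0]); 
    ex=np.array([np.cos(yaw),np.sin(yaw)]);ey=np.array([-ex[1],ex[0]])
    # x offset: at z=.047, x=-71.5
    s=-(n@(np.array([0,0,.047])-c)); hx=np.hypot(n[0],n[1]); # point along ex: n.xy.ex*a = s
    a=s/(n[:2]@ex)
    yy=P[:,:2]@ey
    lo,hi=np.percentile(yy,[.5,99.5])
    o=ex*(a+.0715)+ey*(lo+hi)/2
    print(nm,len(P),"slope",np.degrees(np.arccos(n[2])).round(1),"yaw",np.degrees(yaw).round(2),"org",o.round(4),"width",round(hi-lo,4))
    xy=W[...,:2]-o
    loc=np.stack([xy@ex,xy@ey,z],-1)
    m=ok&(abs(loc[...,2]-.221)<.014)&(abs(loc[...,0]-.03)<.08)&(abs(loc[...,1])<.14)
    L=loc[m]
    rr=cv2.minAreaRect(L[(L[:,2]>.227)][:,:2].astype(np.float32)); print("  handle local top z",np.percentile(L[:,2],[50,99]).round(4),np.round(rr[0],4),np.round(rr[1],4),rr[2])
    m=ok&(abs(loc[...,0]+.088)<.04)&(abs(loc[...,1])<.04)&(((W-c)@n)>.034)
    print("  knob top local",len(loc[m]),loc[m].mean(0).round(4),"height",np.median(((W-c)@n)[m]).round(4))
    # carb
    nc=ok&(np.linalg.norm(W[...,:2]-[.45,-.32],axis=-1)<.2)
    bl=nc&(p[...,0]>p[...,2]+60)&(z>.02)
    B=W[bl]; print("  blue",len(B)); 
    if len(B)>20:
        rr=cv2.minAreaRect(B[:,:2].astype(np.float32)); print("   ",np.round(rr[0],4),np.round(rr[1],4),rr[2])
    np.savez(nm+"_loc.npz",o=o,yaw=yaw)
    H=[(h,[len(W[nc&(z>h-.005)&(z<h+.005)])]+np.round(np.percentile(W[nc&(z>h-.005)&(z<h+.005)][:,1],[1,99]),3).tolist()+np.round(np.percentile(W[nc&(z>h-.005)&(z<h+.005)][:,0],[1,99]),3).tolist()) for h in(.03,.05,.07,.09,.11,.13,.15)]
    for x in H: print("   ",x)
E
```

```text
top 967 slope 31.4 yaw 11.43 org [0.6115 0.1682] width 0.1875
  handle local top z [0.2299 0.2348] [0.0255 0.0118] [0.093  0.0234] 89.81910705566406
  knob top local 69 [-0.0898  0.0012  0.0812] height 0.039
  blue 139
    [ 0.3842 -0.3445] [0.0125 0.1514] 6.001608848571777
    (0.03, [253, -0.435, -0.15, 0.258, 0.585])
    (0.05, [162, -0.424, -0.253, 0.26, 0.554])
    (0.07, [367, -0.42, -0.25, 0.341, 0.56])
    (0.09, [174, -0.426, -0.248, 0.269, 0.522])
    (0.11, [195, -0.429, -0.245, 0.417, 0.513])
    (0.13, [127, -0.43, -0.249, 0.428, 0.496])
    (0.15, [22, -0.428, -0.252, 0.255, 0.447])
side 1369 slope 32.3 yaw 11.32 org [0.6085 0.1656] width 0.1882
  handle local top z [0.2313 0.2349] [0.0289 0.0129] [0.0234 0.095 ] 1.7069963216781616
  knob top local 84 [-0.0872  0.003   0.0824] height 0.0386
  blue 56
    [ 0.3837 -0.3318] [0.0078 0.1189] 4.901214599609375
    (0.03, [335, -0.397, -0.147, 0.254, 0.582])
    (0.05, [203, -0.39, -0.256, 0.254, 0.579])
    (0.07, [265, -0.405, -0.249, 0.255, 0.552])
    (0.09, [131, -0.419, -0.245, 0.255, 0.521])
    (0.11, [121, -0.431, -0.246, 0.415, 0.512])
    (0.13, [99, -0.43, -0.251, 0.426, 0.481])
    (0.15, [23, -0.426, -0.253, 0.413, 0.448])
```

```bash
cat >> h.py <<'E'
O=np.array([.610,.167,0]); YAW=np.deg2rad(11.4); TH=np.arctan2(56,87)
Rs=R.from_euler('z',YAW).as_matrix()
def stand(l): return O+Rs@np.array(l,float)
N=Rs@[-np.sin(TH),0,np.cos(TH)]; UP=Rs@[np.cos(TH),0,np.sin(TH)]
def knob(h,ang,flip=1,dx=0,dy=0):
    """grasp point h off panel on the switch axis, bar at ang; returns TCP pos, R"""
    bar=R.from_rotvec(N*ang).apply(UP); x=-N; y=flip*np.cross(N,bar)
    M=np.stack([x,y,np.cross(x,y)],1)
    g=stand([-.0715+dx,dy,.047])+N*h
    return g-N*r.grasp_offset, M
def down(g,yaw_jaw):
    """grasp point g, tool down, jaw axis at world yaw"""
    x=np.array([0,0,-1.]);y=np.array([np.cos(yaw_jaw),np.sin(yaw_jaw),0])
    return np.array(g)+x*r.grasp_offset, np.stack([x,y,np.cross(x,y)],1)
def rows(t,M,label=""):
    s=r.read_state(); A=R.from_quat(s["eef_rot"]); d=A.inv().apply(t-s["ee_pos"]); w=(A.inv()*R.from_matrix(M)).as_rotvec()
    print(label,"shift",(d/.25).round(3),"turn",(w/1.5).round(3),"| mm",(d*1e3).round(1),"deg",np.degrees(w).round(1),"rows>=",round(max(np.linalg.norm(d)/.05,np.degrees(np.linalg.norm(w))/8.59),1))
def st():
    s=r.read_state(); print("t",round(s["time"],2),"q",np.round(s["joint_positions"],2),"ee",np.round(s["ee_pos"],4),"F",np.round(s["ft_force"],1),"M",np.round(s["torque"],2),"w",round(float(s["width"]),4)); return s
E
python3 - <<'E'
from h import *
s=st(); A=R.from_quat(s["eef_rot"]).as_matrix(); print("x",A[:,0].round(2),"y",A[:,1].round(2),"z",A[:,2].round(2),r.grasp_offset)
K,Rm,t=cam("wrist"); print("cam in tool",(A.T@(-Rm.T@t-s["ee_pos"])).round(3),"axis",(A.T@Rm[2]).round(2))
for f in(1,-1): rows(*knob(.15,1.047,f),f"knob flip{f}")
W=np.load("top0.npz")["W"]; m=(W[...,2]>.012)&(abs(W[...,0]-.44)<.1)&(abs(W[...,1]+.1)<.16)
for p in W[m][::12]: print(p.round(3),end=" ")
E
```

```text
t 0.15 q [-1.17  0.33 -0.06  1.46  0.02  1.35 -0.09] ee [0.2575 0.5692 0.222 ] F [0.2 0.4 0. ] M [ 0.03 -0.01 -0.02] w 0.0869
x [-0. -0. -1.] y [ 0.41  0.91 -0.  ] z [ 0.91 -0.41  0.  ] 0.0187
cam in tool [-0.163  0.    -0.084] axis [0.95 0.   0.3 ]
knob flip1 shift [ 0.26  -1.218  1.485] turn [-1.08  -0.419 -0.089] | mm [  64.9 -304.4  371.2] deg [-92.8 -36.   -7.7] rows>= 11.6
knob flip-1 shift [ 0.26  -1.218  1.485] turn [ 0.952 -0.087  0.408] | mm [  64.9 -304.4  371.2] deg [81.8 -7.5 35.1] rows>= 10.4
[ 0.363 -0.042  1.468] [ 0.535 -0.244  1.219] [ 0.536 -0.244  1.217] [ 0.363 -0.042  1.468] [ 0.534 -0.244  1.218] [ 0.536 -0.243  1.214] [ 0.532 -0.245  1.221] [ 0.535 -0.244  1.214] [ 0.363 -0.042  1.468] [ 0.536 -0.245  1.212] [ 0.53  -0.245  1.221] [ 0.534 -0.244  1.215] [ 0.539 -0.244  1.205] [ 0.533 -0.244  1.215] [ 0.363 -0.042  1.468] [ 0.535 -0.244  1.211] [ 0.529 -0.245  1.22 ] [ 0.536 -0.244  1.208] [ 0.53  -0.245  1.217] [ 0.539 -0.245  1.202] [ 0.532 -0.244  1.213] [ 0.539 -0.244  1.201] [ 0.532 -0.243  1.212] [ 0.526 -0.243  1.221] [ 0.535 -0.245  1.206] [ 0.529 -0.24
[... 20305 characters left out ...]
44  1.184] [ 0.344 -0.244  1.195] [ 0.342 -0.244  1.183] [ 0.343 -0.244  1.193] [ 0.342 -0.244  1.185] [ 0.343 -0.245  1.194] [ 0.341 -0.244  1.184] [ 0.342 -0.245  1.193] [ 0.341 -0.244  1.185] [ 0.342 -0.244  1.196] [ 0.341 -0.244  1.191] [ 0.34  -0.245  1.191] [ 0.363 -0.042  1.468] [ 0.363 -0.042  1.468] [ 0.363 -0.042  1.468] [ 0.363 -0.042  1.468] [ 0.363 -0.042  1.468] [ 0.363 -0.042  1.468] [ 0.363 -0.042  1.468] [ 0.363 -0.042  1.468] [ 0.363 -0.042  1.468] [ 0.363 -0.042  1.468] [ 0.363 -0.042  1.468] [ 0.363 -0.042  1.468] [ 0.363 -0.042  1.468] [ 0.363 -0.042  1.468] [ 0.363 -0.042  1.468] [ 0.363 -0.042  1.468] [ 0.363 -0.042  1.468] [ 0.363 -0.042  1.468] [ 0.363 -0.042  1.468]
```

```bash
python3 -m pendant '0 -0.6 0.74 -0.54 -0.21 -0.045;0 -0.6 0.74 -0.54 -0.21 -0.045;0 -0.6 0.74 -0.54 -0.21 -0.045;0 -0.6 0.74 -0.54 -0.21 -0.045;0 -0.6 0.74 -0.54 -0.21 -0.045;0 -0.6 0.74 -0.54 -0.21 -0.045;0 -0.6 0.74 -0.54 -0.21 -0.045' 1 && python3 -c "
from h import *
st(); rows(*knob(.15,1.047))"
```

```text
time: 0.85
ee_pos: [0.3637, 0.3559, 0.2225]
eef_rot: [-0.182, 0.584, 0.091, 0.786]
ft_force: [-0.6, 0.3, -0.4]
width: 0.0872
t 0.85 q [-1.02 -0.02 -0.05  1.9   0.32  1.19  0.78] ee [0.3637 0.3559 0.2225] F [-0.6  0.3 -0.4] M [ 0.19  0.4  -0.01] w 0.0872
 shift [ 0.436 -0.901 -0.029] turn [-0.539 -0.208 -0.045] | mm [ 109.  -225.3   -7.3] deg [-46.3 -17.9  -3.8] rows>= 5.8
```

```bash
python3 -m pendant '0.436 -0.901 -0.029 -0.539 -0.208 -0.045;0.436 -0.901 -0.029 -0.539 -0.208 -0.045;0.436 -0.901 -0.029 -0.539 -0.208 -0.045;0.436 -0.901 -0.029 -0.539 -0.208 -0.045;0.436 -0.901 -0.029 -0.539 -0.208 -0.045;0.436 -0.901 -0.029 -0.539 -0.208 -0.045;0.436 -0.901 -0.029 -0.539 -0.208 -0.045;0.436 -0.901 -0.029 -0.539 -0.208 -0.045' && python3 - <<'E'
from h import *
st(); rows(*knob(.15,1.047))
p,d,W=cloud("wrist"); np.savez("w1.npz",p=p,d=d,W=W); cv2.imwrite("pics/w1.png",p)
n0=stand([-.0715,0,.047]); h=(W-n0)@N; u=(W-n0)@UP; v=(W-n0)@np.cross(N,UP)
m=(d>0)&(abs(h)<.006)&(abs(u)<.045)&(abs(v)<.09)&(np.hypot(u,v)>.03)
P=W[m]; c=P.mean(0); n=np.linalg.svd(P-c,full_matrices=False)[2][2]; n*=np.sign(n[2]); print("panel n",n.round(4),"mine",N.round(4),"offset",np.median(h[m]).round(4),len(P))
m=(d>0)&(abs(h-.0395)<.006)&(np.hypot(u,v)<.04)
q=np.stack([u[m],v[m]],1).astype(np.float32); rr=cv2.minAreaRect(q); print("bar rect (u,v)",np.round(rr,4) if 0 else rr, "h",np.median(h[m]),len(q))
e,V=np.linalg.eigh(np.cov(q.T)); print("bar angle",np.degrees(np.arctan2(V[1,1],V[0,1])))
m=(d>0)&(abs(h)<.006)
print("panel v range",np.percentile(v[m&(abs(u)<.04)&(abs(v)<.12)],[.5,99.5]),"u",np.percentile(u[m&(abs(v)<.08)&(abs(u)<.08)],[.5,99.5]))
E
```

```text
time: 1.65
ee_pos: [0.4707, 0.1403, 0.158]
eef_rot: [-0.476, 0.371, 0.312, 0.734]
ft_force: [-1.1, 0.2, 0.7]
width: 0.087
t 1.65 q [-0.88 -0.35  0.33  2.38  0.53  0.61  1.91] ee [0.4707 0.1403 0.158 ] F [-1.1  0.2  0.7] M [-0.01  0.72  0.02] w 0.087
 shift [ 0.     0.    -0.006] turn [-0.005 -0.001 -0.   ] | mm [ 0.1  0.1 -1.6] deg [-0.4 -0.1 -0. ] rows>= 0.0
panel n [-0.5274 -0.1097  0.8425] mine [-0.5306 -0.107   0.8409] offset -0.0003 14246
bar rect (u,v) ((0.0013811741955578327, -0.001009676605463028), (0.04875045642256737, 0.014822964556515217), 59.99409866333008) h 0.03865104517225665 1036
bar angle 60.29378179649594
panel v range [-0.09623659  0.09089905] u [-0.07954656  0.07885395]
```

View pics/w1.png

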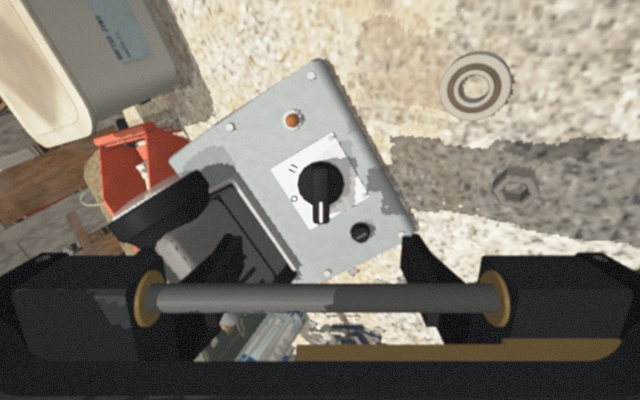

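The wrist picture shows the switch at about (320,187). Its white pointer is at charge, in line with the jaws' midplane, and the lamp is clear to the left. The bar's centre is within 1.5 mm of the estimate and its angle is 60.3°. Now I'll approach along the switch axis.

```bash
sed -i 's/^YAWX//; s/^def stand/O=O+np.array([.0014,-.0012,0])\ndef stand/' h.py; python3 -c "
from h import *
rows(*knob(.033,1.047))"
```

```text
shift [ 0.471 -0.006 -0.011] turn [-0.004 -0.001  0.   ] | mm [117.8  -1.4  -2.8] deg [-0.3 -0.1  0. ] rows>= 2.4
```

```bash
python3 -m pendant '0.15 -0.006 -0.006 0 0 0;0.28 -0.006 -0.006 0 0 0;0.36 -0.006 -0.006 0 0 0;0.42 -0.006 -0.006 0 0 0;0.46 -0.006 -0.006 0 0 0;0.47 -0.006 -0.006 0 0 0;0.47 -0.006 -0.006 0 0 0' -0.08 && python3 -m pendant '0 0 0 0 0 0;0 0 0 0 0 0;0 0 0 0 0 0;0 0 0 0 0 0;0 0 0 0 0 0;0 0 0 0 0 0' -1 25; python3 -c "
from h import *
st();rows(*knob(.033,0))"
```

```text
time: 2.4
ee_pos: [0.5338, 0.1509, 0.0586]
eef_rot: [-0.477, 0.37, 0.313, 0.733]
ft_force: [-0.4, 0.1, -0.2]
width: 0.0425
time: 3.0
ee_pos: [0.5335, 0.1501, 0.059]
eef_rot: [-0.477, 0.37, 0.313, 0.733]
ft_force: [-6.6, -0.4, 5.7]
width: 0.0145
t 3.0 q [-0.87  0.03  0.44  2.35  0.5   0.24  1.92] ee [0.5335 0.1501 0.059 ] F [-6.6 -0.4  5.7] M [0.   1.07 0.12] w 0.0145
 shift [ 0.001 -0.001  0.   ] turn [ 0.697 -0.001  0.001] | mm [ 0.1 -0.1  0.1] deg [59.9 -0.   0. ] rows>= 7.0
```

```bash
python3 -m pendant '0 0 0 0.09 0 0;0 0 0 0.18 0 0;0 0 0 0.27 0 0;0 0 0 0.36 0 0;0 0 0 0.45 0 0;0 0 0 0.54 0 0;0 0 0 0.63 0 0;0 0 0 0.7 0 0' && python3 -m pendant '0 0 0 0 0 0;0 0 0 0 0 0;0 0 0 0 0 0' && python3 -c "
from h import *
st();rows(*knob(.033,0))"
```

```text
time: 3.8
ee_pos: [0.5341, 0.1494, 0.0593]
eef_rot: [-0.043, 0.477, 0.084, 0.874]
ft_force: [-3.4, -3.7, 7.4]
width: 0.0151
time: 4.1
ee_pos: [0.5341, 0.1494, 0.0593]
eef_rot: [-0.045, 0.477, 0.085, 0.874]
ft_force: [-2.9, -3.0, 7.4]
width: 0.0144
t 4.1 q [-0.93  0.03  0.5   2.35  0.5   0.24  0.88] ee [0.5341 0.1494 0.0593] F [-2.9 -3.   7.4] M [-0.51  0.5  -0.25] w 0.0144
 shift [ 0.     0.003 -0.001] turn [-0.004  0.     0.001] | mm [ 0.1  0.8 -0.3] deg [-0.3  0.   0.1] rows>= 0.0
```

Now release and back out along the axis. The fingers open only part way.

```bash
python3 -m pendant '0 0 0 0 0 0;0 0 0 0 0 0;0 0 0 0 0 0;0 0 0 0 0 0' -0.08 && python3 -m pendant '-0.1 0 0 0 0 0;-0.25 0 0 0 0 0;-0.4 0 0 0 0 0;-0.5 0 0 0 0 0;-0.5 0 0 0 0 0;-0.5 0 0 0 0 0' && python3 - <<'E'
from h import *
st()
p,d,W=cloud("wrist"); np.savez("w2.npz",p=p,d=d,W=W); cv2.imwrite("pics/w2.png",p)
n0=stand([-.0715,0,.047]); h=(W-n0)@N; u=(W-n0)@UP; v=(W-n0)@np.cross(N,UP)
m=(d>0)&(abs(h-.0395)<.006)&(np.hypot(u,v)<.04)
q=np.stack([u[m],v[m]],1).astype(np.float32); e,V=np.linalg.eigh(np.cov(q.T)); print("bar angle",np.degrees(np.arctan2(V[1,1],V[0,1])),q.mean(0))
# lamp handle
loc=(W-O)@Rs
m=(d>0)&(loc[...,2]>.222)&(loc[...,2]<.245)&(abs(loc[...,0]-.03)<.06)&(abs(loc[...,1])<.12)
L=loc[m]; print(len(L)); 
if len(L)>20: print(np.median(L[:,2]),cv2.minAreaRect(L[:,:2].astype(np.float32)))
g=stand([.026,.010,.221]); print("handle",g)
for k in(0,np.pi): rows(*down(g+[0,0,.10],YAW+k),"lamp hover")
E
```

```text
time: 4.5
ee_pos: [0.5336, 0.1499, 0.0588]
eef_rot: [-0.046, 0.477, 0.085, 0.874]
ft_force: [0.3, 0.2, -0.6]
width: 0.0369
time: 5.1
ee_pos: [0.4675, 0.137, 0.1642]
eef_rot: [-0.045, 0.476, 0.086, 0.874]
ft_force: [0.2, 0.6, -0.4]
width: 0.0402
t 5.1 q [-0.95 -0.39  0.39  2.38  0.57  0.65  0.83] ee [0.4675 0.137  0.1642] F [ 0.2  0.6 -0.4] M [-0.11  0.7  -0.05] w 0.0402
bar angle 179.08883525518317 [-0.00038601 -0.00049138]
0
handle [0.63491048 0.1807418  0.221     ]
lamp hover shift [-0.094  0.044  0.882] turn [ 1.013  0.298 -0.298] | mm [-23.5  11.  220.5] deg [ 87.   25.6 -25.6] rows>= 11.0
lamp hover shift [-0.094  0.044  0.882] turn [-1.019  0.298  0.299] | mm [-23.5  11.  220.5] deg [-87.6  25.6  25.7] rows>= 11.0
```

View pics/w2.png

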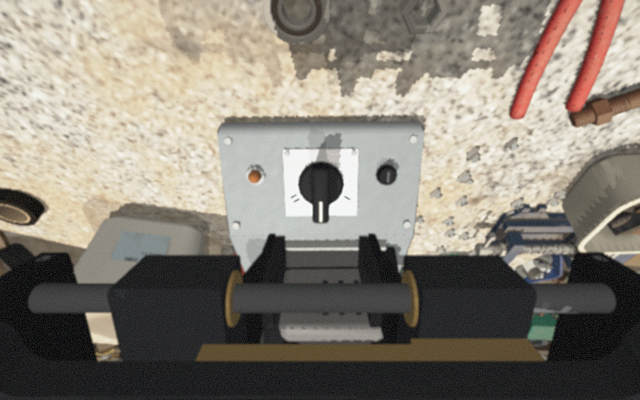

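The switch now points straight up the slope at the ring (bar at 320,185; 0.9° off zero, within measuring error). On to the lamp: rise first, then swing over.

```bash
python3 -m pendant '-0.4 0 0.26 0.25 0.07 -0.07;-0.4 0 0.26 0.25 0.07 -0.07;-0.4 0 0.26 0.25 0.07 -0.07;-0.25 0.02 0.57 0.75 0.22 -0.22;-0.25 0.02 0.57 0.75 0.22 -0.22;-0.25 0.02 0.57 0.75 0.22 -0.22;-0.25 0.02 0.57 0.75 0.22 -0.22;-0.25 0.02 0.57 0.75 0.22 -0.22' 0.6 && python3 -c "
from h import *
st();rows(*down([.6343,.183,.321],YAW))"
```

```text
time: 5.95
ee_pos: [0.5515, 0.1584, 0.2911]
eef_rot: [0.316, 0.565, -0.304, 0.699]
ft_force: [-0.5, -1.2, 0.3]
width: 0.0696
t 5.95 q [-0.87  0.07  0.45  1.65  0.11  1.3   0.21] ee [0.5515 0.1584 0.2911] F [-0.5 -1.2  0.3] M [ 0.07  0.25 -0.03] w 0.0696
 shift [0.008 0.324 0.128] turn [ 0.306  0.092 -0.089] | mm [ 1.9 81.  32. ] deg [26.3  7.9 -7.6] rows>= 3.3
```

```bash
python3 -m pendant '-0.07 0.2 0.06 0.306 0.092 -0.089;-0.07 0.2 0.06 0.306 0.092 -0.089;0.008 0.324 0.128 0.306 0.092 -0.089;0.008 0.324 0.128 0.306 0.092 -0.089;0.008 0.324 0.128 0.306 0.092 -0.089;0.008 0.324 0.128 0.306 0.092 -0.089;0.008 0.324 0.128 0.306 0.092 -0.089' && python3 - <<'E'
from h import *
st();rows(*down([.6343,.183,.321],YAW))
p,d,W=cloud("wrist"); np.savez("w3.npz",p=p,d=d,W=W); cv2.imwrite("pics/w3.png",p)
m=(d>0)&(W[...,2]>.224)&(W[...,2]<.245)&(np.linalg.norm(W[...,:2]-[.634,.183],axis=-1)<.09)
P=W[m]; print(len(P),np.median(P[:,2]),cv2.minAreaRect(P[:,:2].astype(np.float32)))
E
```

```text
time: 6.65
ee_pos: [0.6333, 0.1834, 0.3058]
eef_rot: [0.448, 0.548, -0.444, 0.55]
ft_force: [0.2, 0.8, 0.4]
width: 0.0696
t 6.65 q [-0.73  0.41  0.54  1.25 -0.21  1.53 -0.01] ee [0.6333 0.1834 0.3058] F [0.2 0.8 0.4] M [-0.04  0.04  0.08] w 0.0696
 shift [0.014 0.003 0.002] turn [ 0.005 -0.001 -0.004] | mm [3.5 0.9 0.6] deg [ 0.4 -0.1 -0.4] rows>= 0.1
3433 0.23137533817162276 ((0.6348890066146851, 0.18585139513015747), (0.02504962496459484, 0.09515208005905151), 11.056933403015137)
```

View pics/w3.png

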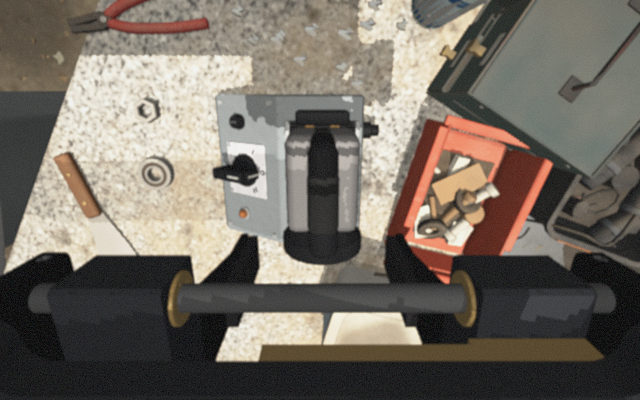

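The handle is at about (322,170) in this view, measured centre (0.635, 0.185) with its top at z 0.231. The switch is still off. Descending onto the handle.

```bash
python3 -c "
from h import *
rows(*down([.6349,.1845,.220],YAW-.005))"
```

```text
shift [ 0.42   0.005 -0.002] turn [ 0.008 -0.002 -0.004] | mm [104.9   1.2  -0.4] deg [ 0.7 -0.2 -0.4] rows>= 2.1
```

```bash
python3 -m pendant '0.1 0.006 -0.003 0.008 -0.002 -0.004;0.22 0.006 -0.003 0.008 -0.002 -0.004;0.32 0.006 -0.003 0.008 -0.002 -0.004;0.38 0.006 -0.003 0.008 -0.002 -0.004;0.41 0.006 -0.003 0.008 -0.002 -0.004;0.415 0.006 -0.003 0.008 -0.002 -0.004;0.415 0.006 -0.003 0.008 -0.002 -0.004' && python3 -m pendant '0 0 0 0 0 0;0 0 0 0 0 0;0 0 0 0 0 0;0 0 0 0 0 0;0 0 0 0 0 0;0 0 0 0 0 0;0 0 0 0 0 0;0 0 0 0 0 0' -1 50
```

```text
time: 7.4
ee_pos: [0.6357, 0.1846, 0.2026]
eef_rot: [0.45, 0.546, -0.45, 0.546]
ft_force: [-0.8, 0.6, -0.5]
width: 0.0693
time: 8.2
ee_pos: [0.6351, 0.1845, 0.2013]
eef_rot: [0.449, 0.546, -0.45, 0.545]
ft_force: [-0.4, 0.1, 0.5]
width: 0.0237
```

```bash
python3 -m pendant '-0.02 0 0 0 0 0;-0.06 0 0 0 0 0;-0.12 0 0 0 0 0;-0.2 0 0 0 0 0;-0.3 0 0 0 0 0;-0.4 0 0 0 0 0;-0.4 0 0 0 0 0;-0.4 0 0 0 0 0' && python3 - <<'E'
from h import *
st()
# carburettor: refine from saved first-look clouds
for nm in("top","side"):
    Z=np.load(nm+"0.npz");W=Z["W"];p=Z["p"].astype(int);z=W[...,2];ok=Z["d"]>0
    reg=ok&(abs(W[...,0]-.46)<.075)&(abs(W[...,1]+.25)<.02)&(z>.03)&(z<.125)
    P=W[reg]; 
    print(nm,"flank pts",len(P))
    if len(P)>20:
        a=np.polyfit(P[:,0],P[:,1],1); print("  y=",a.round(4),"yaw",np.degrees(np.arctan(a[0])).round(2),"x range",P[:,0].min().round(3),P[:,0].max().round(3),"y@.46",np.polyval(a,.46).round(4))
    bl=ok&(p[...,0]>p[...,2]+60)&(z>.02)&(np.linalg.norm(W[...,:2]-[.40,-.34],axis=-1)<.11)
    n,lab,st_,c=cv2.connectedComponentsWithStats(bl.astype(np.uint8))
    for i in range(1,n):
        if st_[i,4]>15:
            B=W[lab==i]; print("  disc",st_[i,4],B.mean(0).round(4),B.min(0).round(3),B.max(0).round(3))
E
```

```text
time: 9.0
ee_pos: [0.6355, 0.1845, 0.3014]
eef_rot: [0.449, 0.546, -0.45, 0.546]
ft_force: [0.2, -0.1, -7.2]
width: 0.0236
t 9.0 q [-0.72  0.42  0.54  1.24 -0.21  1.53 -0.02] ee [0.6355 0.1845 0.3014] F [ 0.2 -0.1 -7.2] M [-0.01  0.08  0.03] w 0.0236
top flank pts 87
  y= [-0.3172 -0.1056] yaw -17.6 x range 0.434 0.51 y@.46 -0.2515
  disc 64 [ 0.3882 -0.3895  0.0667] [ 0.381 -0.42   0.052] [ 0.395 -0.359  0.077]
  disc 75 [ 0.3799 -0.3006  0.0679] [ 0.373 -0.333  0.053] [ 0.387 -0.269  0.076]
side flank pts 114
  y= [-0.2535 -0.1355] yaw -14.22 x range 0.429 0.506 y@.46 -0.2521
  disc 25 [ 0.3872 -0.3751  0.0656] [ 0.384 -0.391  0.054] [ 0.391 -0.361  0.075]
  disc 31 [ 0.3797 -0.2875  0.0676] [ 0.376 -0.308  0.053] [ 0.384 -0.273  0.078]
```

```bash
python3 -m pendant '0 -0.1 0.1 0.02 0 0;0 -0.24 0.24 0.04 0 0;0 -0.38 0.38 0.073 0 0;0 -0.52 0.52 0.073 0 0;0 -0.66 0.66 0.073 0 0;0 -0.8 0.8 0.073 0 0;0 -0.92 0.91 0.073 0 0;0 -0.98 0.97 0.073 0 0' && python3 -m pendant '0 0 0 0 0 0;0 0 0 0 0 0;0 0 0 0 0 0' && python3 - <<'E'
from h import *
st()
for n in("wrist","top","side"):
    p,d,W=cloud(n); np.savez(n[0]+"4.npz",p=p,d=d,W=W); cv2.imwrite(f"pics/{n}4.png",p)
a=cv2.imread("pics/wrist4.png"); b=cv2.imread("pics/side4.png")[40:240,240:560]
cv2.imwrite("pics/m4.png",np.vstack([a[:300],cv2.resize(b,(480,300))[:, :].copy() if 0 else cv2.copyMakeBorder(cv2.resize(b,(480,300)),0,0,0,160,0)]))
E
```

```text
time: 9.8
ee_pos: [0.4385, -0.1034, 0.3007]
eef_rot: [0.479, 0.52, -0.481, 0.519]
ft_force: [0.6, 1.3, -6.2]
width: 0.0236
time: 10.1
ee_pos: [0.4414, -0.0991, 0.3013]
eef_rot: [0.478, 0.521, -0.479, 0.52]
ft_force: [-0.3, 0.1, -6.6]
width: 0.0237
t 10.1 q [-0.64 -0.16  0.68  1.79  0.1   1.48  0.11] ee [ 0.4414 -0.0991  0.3013] F [-0.3  0.1 -6.6] M [ 0.05  0.02 -0.  ] w 0.0237
```

View pics/m4.png

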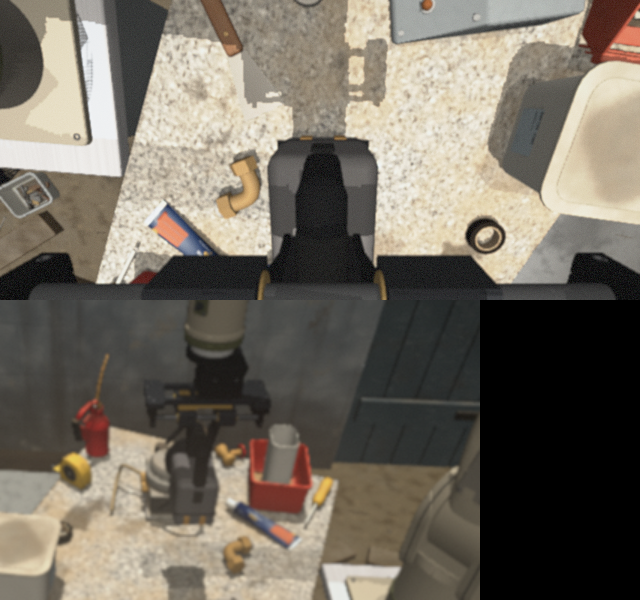

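The lamp hangs level in the gripper, and the fitting at (240,185) is well clear of its footprint. The lamp hides the carburettor from the wrist camera, so I'll fit its flank from the first clouds.

```bash
python3 - <<'E'
from h import *
yaw=np.deg2rad(5.1); ex=np.array([np.cos(yaw),np.sin(yaw)]); ey=np.array([-ex[1],ex[0]]); c=np.array([.457,-.335])
ims=[]
for nm in("top","side"):
    Z=np.load(nm+"0.npz");W=Z["W"];p=Z["p"]
    lx=(W[...,:2]-c)@ex; ly=(W[...,:2]-c)@ey; z=W[...,2]
    m=(Z["d"]>0)&(abs(lx)<.13)&(abs(ly)<.13)&(z>.008)&(z<.25)
    im=np.full((400,400,3),(60,0,60),np.uint8)
    o=np.argsort(z[m]); X=lx[m][o];Y=ly[m][o];C=p[m][o]
    for a,b,k in zip(X,Y,C): cv2.circle(im,(int(200-b*1500),int(200-a*1500)),2,[int(q) for q in k],-1)
    for s in(-.1,-.05,0,.05,.1):
        cv2.line(im,(int(200-s*1500),0),(int(200-s*1500),6),(0,255,255),1); cv2.line(im,(0,int(200-s*1500)),(6,int(200-s*1500)),(0,255,255),1)
    ims.append(im)
    bright=p.max(-1)>95
    for lo,hi in((.01,.03),(.03,.05),(.05,.07),(.07,.09),(.09,.11),(.11,.126),(.126,.136)):
        k=m&bright&(z>lo)&(z<hi); print(nm,lo,k.sum(),"x",np.percentile(lx[k],[2,98]).round(3),"y",np.percentile(ly[k],[2,98]).round(3)) if k.sum()>8 else 0
cv2.imwrite("pics/carb.png",np.hstack(ims))
E
```

```text
top 0.01 37 x [-0.129  0.13 ] y [-0.066  0.063]
top 0.03 19 x [-0.129  0.106] y [-0.085  0.047]
top 0.05 349 x [-0.079  0.107] y [-0.077  0.064]
top 0.07 125 x [-0.078  0.062] y [-0.072  0.063]
top 0.09 98 x [-0.046  0.065] y [-0.053  0.058]
top 0.11 564 x [-0.033  0.048] y [-0.052  0.044]
top 0.126 99 x [-0.01   0.024] y [-0.013  0.018]
side 0.01 141 x [-0.128  0.127] y [-0.062  0.07 ]
side 0.03 102 x [-0.12  0.12] y [-0.068  0.075]
side 0.05 313 x [-0.084  0.109] y [-0.063  0.068]
side 0.07 120 x [-0.079  0.065] y [-0.069  0.064]
side 0.09 188 x [-0.04   0.063] y [-0.053  0.059]
side 0.11 421 x [-0.036  0.053] y [-0.057  0.049]
side 0.126 71 x [-0.009  0.023] y [-0.017  0.02 ]
```

View pics/carb.png

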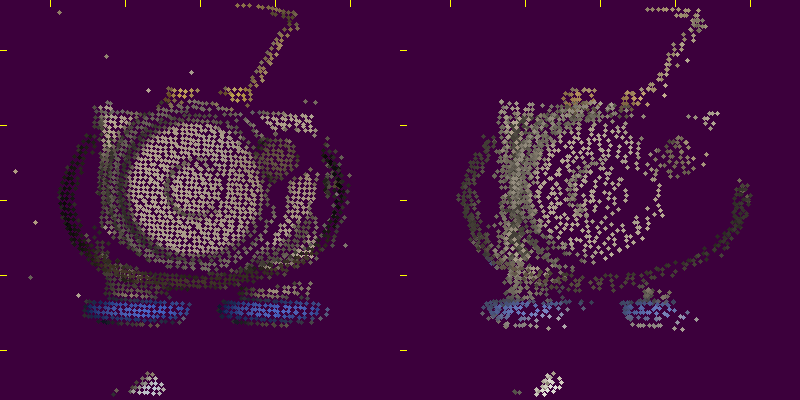

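In the plot (1.5 px/mm, centre 200,200), the discs span x 82–328 px, matching the text's +80/−84 mm. They are level in this frame, so the 5.1° yaw holds, and the bail reaches about +95 mm. The lens will go 45 mm from the +80 mm plane, clear of the bail.

```bash
cat >> h.py <<'E'
CY=np.deg2rad(5.1); CX=np.array([np.cos(CY),np.sin(CY),0]); CYv=np.array([-CX[1],CX[0],0]); MID=np.array([.457,-.335,0])-.0015*CX-.001*CYv
E
python3 - <<'E'
from h import *
s=st(); A=R.from_quat(s["eef_rot"]).as_matrix(); print("jaw yaw",np.degrees(np.arctan2(A[1,1],A[0,1])).round(2),"tilt",A[:,0].round(3))
g=MID+CYv*.2046; print(g,MID)
for z in(.20,.134): rows(*down([g[0],g[1],z+r.grasp_offset],CY))
E
```

```text
t 10.25 q [-0.64 -0.16  0.68  1.79  0.1   1.48  0.11] ee [ 0.4415 -0.0995  0.3016] F [ 0.8  0.4 -6.6] M [-0.07  0.06 -0.04] w 0.0233
jaw yaw 4.82 tilt [-0.002 -0.002 -1.   ]
[ 0.43740706 -0.13233938  0.        ] [ 0.45559483 -0.33612938  0.        ]
 shift [ 0.407 -0.026  0.129] turn [-0.003  0.001  0.002] | mm [101.7  -6.6  32.2] deg [-0.3  0.1  0.1] rows>= 2.1
 shift [ 0.671 -0.026  0.128] turn [-0.003  0.001  0.002] | mm [167.7  -6.4  32.1] deg [-0.3  0.1  0.1] rows>= 3.4
```

```bash
python3 -m pendant '0.05 -0.026 0.06 -0.003 0.001 0.002;0.18 -0.026 0.128 -0.003 0.001 0.002;0.33 -0.026 0.128 -0.003 0.001 0.002;0.46 -0.026 0.128 -0.003 0.001 0.002;0.57 -0.026 0.128 -0.003 0.001 0.002;0.64 -0.026 0.128 -0.003 0.001 0.002;0.67 -0.026 0.128 -0.003 0.001 0.002;0.67 -0.026 0.128 -0.003 0.001 0.002' && python3 -m pendant '0.005 0 0 0 0 0;0.01 0 0 0 0 0;0.015 0 0 0 0 0;0.02 0 0 0 0 0;0.02 0 0 0 0 0;0.02 0 0 0 0 0' && python3 -c "
from h import *
st()"
```

```text
time: 11.05
ee_pos: [0.4369, -0.1326, 0.1339]
eef_rot: [0.477, 0.521, -0.478, 0.521]
ft_force: [-0.5, 0.5, -5.9]
width: 0.0233
time: 11.65
ee_pos: [0.4372, -0.1329, 0.1296]
eef_rot: [0.478, 0.521, -0.477, 0.522]
ft_force: [0.2, 0.3, -5.9]
width: 0.0236
t 11.65 q [-0.6   0.01  0.81  2.04 -0.01  1.09  0.31] ee [ 0.4372 -0.1329  0.1296] F [ 0.2  0.3 -5.9] M [-0.05  0.09  0.  ] w 0.0236
```

Still in the air, expecting contact at about z 0.125. I'll go down in ~0.75 mm steps.

```bash
python3 -m pendant '0.003 0 0 0 0 0;0.006 0 0 0 0 0;0.009 0 0 0 0 0;0.011 0 0 0 0 0;0.011 0 0 0 0 0;0.011 0 0 0 0 0'; python3 -m pendant '0.002 0 0 0 0 0;0.004 0 0 0 0 0;0.006 0 0 0 0 0;0.006 0 0 0 0 0;0.006 0 0 0 0 0'
```

```text
time: 12.25
ee_pos: [0.4371, -0.1329, 0.1267]
eef_rot: [0.478, 0.521, -0.477, 0.522]
ft_force: [0.3, 0.5, -7.1]
width: 0.0239
time: 12.75
ee_pos: [0.4378, -0.1326, 0.1258]
eef_rot: [0.479, 0.521, -0.477, 0.522]
ft_force: [-0.3, 4.2, 5.1]
width: 0.0235
```

Contact made, at about 12 N on the bench. I'll ease off slightly, open and rise.

```bash
python3 -m pendant '-0.002 0 0 0 0 0;-0.002 0 0 0 0 0;-0.002 0 0 0 0 0' && python3 -m pendant '0 0 0 0 0 0;0 0 0 0 0 0;0 0 0 0 0 0;0 0 0 0 0 0;0 0 0 0 0 0;0 0 0 0 0 0' 0.5 && python3 -m pendant '-0.04 0 0 0 0 0;-0.12 0 0 0 0 0;-0.25 0 0 0 0 0;-0.4 0 0 0 0 0;-0.55 0 0 0 0 0;-0.6 0 0 0 0 0;-0.6 0 0 0 0 0'
```

```text
time: 13.05
ee_pos: [0.4375, -0.1328, 0.126]
eef_rot: [0.478, 0.521, -0.477, 0.522]
ft_force: [0.2, 3.2, 4.0]
width: 0.0235
time: 13.65
ee_pos: [0.4371, -0.133, 0.1257]
eef_rot: [0.478, 0.521, -0.477, 0.522]
ft_force: [-0.8, 0.3, 0.3]
width: 0.0615
time: 14.35
ee_pos: [0.4378, -0.1332, 0.2777]
eef_rot: [0.479, 0.52, -0.476, 0.522]
ft_force: [-0.3, 0.8, -0.3]
width: 0.0655
```

```bash
python3 -m pendant '0 0 -0.1 0 0 0;0 0 -0.25 0 0 0;0 0 -0.4 0 0 0;0 0 -0.55 0 0 0;0 0 -0.7 0 0 0;0 0 -0.85 0 0 0;0 0 -0.9 0 0 0;0 0 -0.9 0 0 0' && python3 - <<'E'
from h import *
st()
for n in("wrist","top","side"):
    p,d,W=cloud(n); np.savez(n[0]+"5.npz",p=p,d=d,W=W); cv2.imwrite(f"pics/{n}5.png",p)
    m=(d>0)&(W[...,2]>.146)&(W[...,2]<.17)&(np.linalg.norm(W[...,:2]-[.437,-.133],axis=-1)<.075)
    if m.sum()>20: print(n,"handle",m.sum(),np.median(W[m][:,2]).round(4),cv2.minAreaRect(W[m][:,:2].astype(np.float32)))
    # discs again
    pi=p.astype(int); bl=(d>0)&(pi[...,0]>pi[...,2]+60)&(W[...,2]>.045)&(np.linalg.norm(W[...,:2]-[.40,-.34],axis=-1)<.11)
    k,lab,q,_=cv2.connectedComponentsWithStats(bl.astype(np.uint8))
    for i in range(1,k):
        if q[i,4]>15: print("  disc",q[i,4],W[lab==i].mean(0).round(4))
    # lens front edge: dark head pts forward
    loc=np.stack([(W-MID)@CX,(W-MID)@CYv,W[...,2]],-1)
    m=(d>0)&(abs(loc[...,0])<.06)&(loc[...,1]>.105)&(loc[...,1]<.17)&(loc[...,2]>.07)&(loc[...,2]<.115)
    if m.sum()>10: print("  head ly",np.percentile(loc[m][:,1],[2,50]).round(4),"lx",np.percentile(loc[m][:,0],[2,98]).round(4),"ztop",np.percentile(loc[m][:,2],98).round(4))
a=cv2.resize(cv2.imread("pics/top5.png")[150:290,215:455],(700,408)); cv2.imwrite("pics/m5.png",a)
E
```

```text
time: 15.15
ee_pos: [0.4166, 0.0923, 0.2745]
eef_rot: [0.477, 0.522, -0.477, 0.522]
ft_force: [0.3, 0.3, 0.1]
width: 0.0653
t 15.15 q [-0.79 -0.18  0.41  1.88  0.07  1.42 -0.3 ] ee [0.4166 0.0923 0.2745] F [0.3 0.3 0.1] M [-0.17  0.03  0.  ] w 0.0653
wrist handle 29 0.1474 ((0.4351412057876587, -0.08287588506937027), (0.01856529340147972, 0.002895321464166045), 6.3803229331970215)
top handle 247 0.1539 ((0.43919774889945984, -0.12930668890476227), (0.024426884949207306, 0.09370876103639603), 1.5378739833831787)
  disc 65 [ 0.3881 -0.3892  0.0673]
  disc 74 [ 0.3798 -0.3005  0.0679]
  head ly [0.1232 0.1431] lx [-0.0368  0.0394] ztop 0.1021
  head ly [0.1262 0.1507] lx [0.0061 0.0412] ztop 0.105
```

View pics/m5.png

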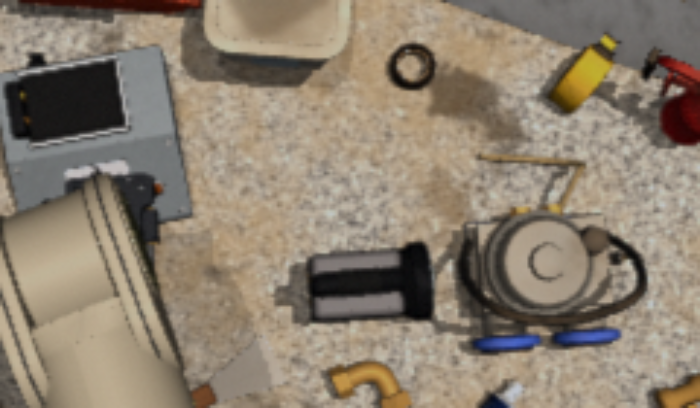

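View pics/wrist5.png

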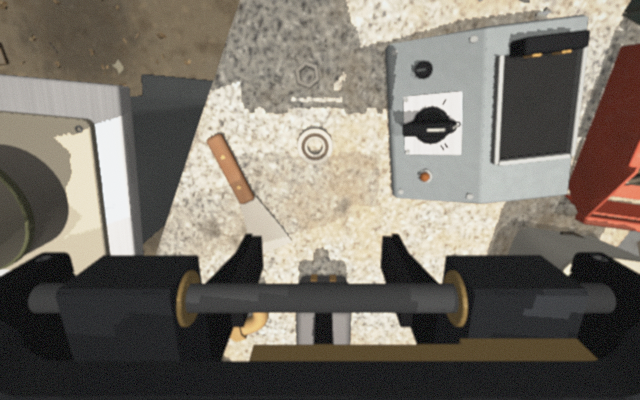

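The top view shows the lamp upright at about (370,283), its lens towards the carburettor's flank and not the discs. The discs are unmoved. The wrist view shows the switch still off (430,127) with the cradle empty. One handle fit gave a yaw of 1.5°, so I'll check the lamp's heading more carefully.

```bash
python3 - <<'E'
from h import *
for n in("t","s"):
    Z=np.load(n+"5.npz");W=Z["W"];d=Z["d"];loc=np.stack([(W-MID)@CX,(W-MID)@CYv,W[...,2]],-1)
    for lo,hi,nm in((.148,.165,"handle"),(.082,.096,"box top")):
        m=(d>0)&(loc[...,2]>lo)&(loc[...,2]<hi)&(abs(loc[...,0])<.05)&(loc[...,1]>.165)&(loc[...,1]<.26)
        L=loc[m]; 
        if len(L)<30: continue
        y0=np.linspace(.167,.247,9); E=[]
        for a,b in zip(y0[:-1],y0[1:]):
            q=L[(L[:,1]>=a)&(L[:,1]<b)][:,0]
            if len(q)>4: E.append([(a+b)/2,q.min(),q.max(),q.mean()])
        E=np.array(E); f=[np.polyfit(E[:,0],E[:,k],1) for k in(1,2,3)]
        print(n,nm,len(L),"rel. yaw deg (lo,hi,mean)",[-np.degrees(np.arctan(x[0])).round(1) for x in f],"mid lx",((E[:,1]+E[:,2])/2).mean().round(4),"z",np.median(L[:,2]).round(4))
    # lens disc front rim from above: leading edge points
    m=(d>0)&(loc[...,2]>.085)&(loc[...,2]<.106)&(abs(loc[...,0])<.03)&(loc[...,1]>.11)&(loc[...,1]<.16); L=loc[m]
    E=np.array([[x,L[abs(L[:,0]-x)<.004][:,1].min()] for x in np.arange(-.028,.03,.008) if (abs(L[:,0]-x)<.004).sum()>2])
    if len(E)>3: print(n,"rim yaw",np.degrees(np.arctan(np.polyfit(E[:,0],E[:,1],1)[0])).round(1),E.round(3).tolist())
E
```

```text
t handle 224 rel. yaw deg (lo,hi,mean) [np.float64(-0.9), np.float64(-0.9), np.float64(0.1)] mid lx 0.002 z 0.1541
t box top 385 rel. yaw deg (lo,hi,mean) [np.float64(0.1), np.float64(0.8), np.float64(0.7)] mid lx 0.0019 z 0.089
t rim yaw -4.1 [[-0.028, 0.128], [-0.02, 0.125], [-0.012, 0.124], [-0.004, 0.124], [0.004, 0.123], [0.012, 0.121], [0.02, 0.124], [0.028, 0.123]]
s box top 351 rel. yaw deg (lo,hi,mean) [np.float64(0.5), np.float64(-0.7), np.float64(7.9)] mid lx 0.0021 z 0.0903
```

The heading error is under 1°, the sideways offset 2 mm and the lens gap about 45 mm. Handing in.

```bash
python3 -c "
from bench import close_job; print(close_job())"
```

```text
the job is handed in; nothing more can be done
None
```

The job is done and handed in after about 15.3 s of robot time. I turned the switch from charge to off with the lamp still in its cradle. Then I lifted the lamp by its handle and set it upright in front of the carburettor's flank, on the stand's side.

**Last checks:**
- **Switch:** it was within about 1° of straight up the slope after release, and still looked off in the last wrist picture.
- **Lens distance:** the lens face is about 45 mm from the flank, taking the flank as the text's +80 mm reach.
- **Lens heading:** the lamp's box edges are within 1° of square to the flank, and its middle is 2 mm off the flank's middle.
- **Upright:** the box top measured 89–90 mm and the handle top 154 mm above the bench, against 90 and 156 mm in the text.
- **Carburettor:** the two air discs measured within 0.5 mm of where they started.
- **Set-down:** the lamp touched the bench at about 12 N. The gripper was empty, with no contact force, at hand-in.

**Checks that disagreed:** a rough rectangle fit of the handle put the lamp about 3.5° off square, and a coarse fit of the round lens rim put it 4° off. The handle edges (within 1°) and the box edges did not bear this out, so I left the lamp as placed. One averaged reading from the side camera gave 7.9°, but it saw the box top only in part and its own edge fits were within 1°.

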